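Put the mixed-up lids back on their crocks

TASK

After the washing-up the three wooden lids went back onto the wrong stoneware crocks. Put every lid on the crock it belongs to (round on round, square on square, oblong on oblong) so that each sits fully down in its mouth; set a lid aside on the empty cork mat or another free spot while you swap them. Lay the lids down without dropping them, leave the crocks standing where they are, and do not push or tip the pepper mill, the tumbler or the salt jar.

Things in the scene. Friction and masses are not known exactly. Their poses are not given: they have to be found in the camera images.
- lid_round: Round lid of pale wood: board 144 mm in diameter, with a round lip 108 mm in diameter underneath. On top a turned wooden knob, 29 mm across, gripped 30 to 46 mm above the origin (top 49). Origin: centre of the lip's underside; lip 6 mm deep, board 10 mm thick above it, z up. About 0.14 kg. At the start it lies on the square crock.
- lid_square: Square lid of pale wood: board 118 x 118 mm, with a square lip 82 x 82 mm underneath. On top a turned wooden knob, 29 mm across, gripped 30 to 46 mm above the origin (top 49). Origin: centre of the lip's underside; lip 6 mm deep, board 10 mm thick above it, z up. About 0.14 kg. x and y axes parallel to its edges. At the start it lies on the oblong crock.
- lid_oblong: Oblong (rectangular) lid of pale wood: board 172 mm along its x axis, 92 mm along its y axis, with a lip 136 x 54 mm underneath. On top a turned wooden knob, 29 mm across, gripped 30 to 46 mm above the origin (top 49). Origin: centre of the lip's underside; lip 6 mm deep, board 10 mm thick above it, z up. About 0.14 kg. At the start it lies on the round crock.
- crock_round: Round off-white stoneware crock, open on top, loose, 0.9 kg: 138 mm outside, mouth 124 mm in diameter, 85 mm high, two small ears at the sides. Origin: centre of its underside. Own lid home: lip in the mouth with 8 mm play all round, board on the rim, lid's origin 79 mm above the crock's. A wrong lid lies with its lip on the rim, 6 mm higher.
- crock_square: Square off-white stoneware crock, open on top, loose, 0.9 kg: 112 x 112 mm outside, mouth 98 x 98 mm, 85 mm high, an ear (24 mm out) on the two sides along its y axis. Origin: centre of its underside, x and y axes parallel to its sides. Own lid home: sides parallel, lip in the mouth with 8 mm play all round, lid's origin 79 mm above the crock's.
- crock_oblong: Oblong off-white stoneware crock, open on top, loose, 0.9 kg: 166 mm along its x axis, 86 mm along y outside, mouth 152 x 72 mm, 70 mm high, an ear (24 mm out) at each end. Origin: centre of its underside. Own lid home: long sides parallel, lip in the mouth with 8 to 9 mm play all round, lid's origin 64 mm above the crock's.
- cork_mat: Flat round cork mat, 160 mm in diameter and 8 mm thick, fixed to the worktop and empty: a free spot for a lid. Origin: centre of its underside.
- pepper_mill: Dark wooden pepper mill, 54 mm in diameter, 152 mm tall, standing loose among the crocks; leave it alone. Origin: centre of its underside.
- tumbler: Green glass tumbler, 68 mm in diameter at the rim, 85 mm tall, standing loose; leave it alone. Origin: centre of its underside.
- salt_jar: Small clear salt jar with a steel cap, 42 mm in diameter, 75 mm tall, standing loose among the crocks; leave it alone. Origin: centre of its underside.
Mind the look-alikes: they are no part of the job. Leave any blue or turquoise look-alike of the lid_square alone.

How it is judged (in metres and radians):
At the end, for the whole second after the job is handed in: Each lid is on the crock of its own shape, within 15 mm of its middle, level (within 0.06 rad) and down in the mouth (the lid's origin 3 to 12 mm below the rim's height), with lids and crocks upright and at rest (under 20 mm/s) (horizontal distance between lid_round and crock_round below 0.015 m and z of lid_round in the frame of crock_round between 0.073 and 0.082 m and angle between each of lid_round, crock_round, lid_square, crock_square, lid_oblong, crock_oblong's own z axis and vertical below 0.06 rad and linear speed of each of lid_round, crock_round, lid_square, crock_square, lid_oblong, crock_oblong below 0.02 m/s and horizontal distance between lid_square and crock_square below 0.015 m and z of lid_square in the frame of crock_square between 0.073 and 0.082 m and horizontal distance between lid_oblong and crock_oblong below 0.015 m and z of lid_oblong in the frame of crock_oblong between 0.058 and 0.067 m); the robot touches nothing.
It fails at once if a lid is dropped (it falls free of the fingers faster than 0.7 m/s, that is from more than about 25 mm) ((linear speed of lid_round above 0.7 m/s and contact force between lid_round and the fingers below 0.1 N) or (linear speed of lid_square above 0.7 m/s and contact force between lid_square and the fingers below 0.1 N) or (linear speed of lid_oblong above 0.7 m/s and contact force between lid_oblong and the fingers below 0.1 N)).
It fails at once if a crock is shoved more than 40 mm from where it stood (distance of any of crock_round, crock_square, crock_oblong from where it was at the start of the episode above 0.04 m).
It fails at once if the pepper mill, the tumbler or the salt jar is pushed more than 40 mm or tipped (distance of any of pepper_mill, tumbler, salt_jar from where it was at the start of the episode above 0.04 m or angle between any of pepper_mill, tumbler, salt_jar's own z axis and vertical above 0.4 rad).
It also fails if it takes over 112 s, if anything falls off the work surface, if the arm or the gripper's body presses on something with over 40 N, if the wrist force passes 120 N, or if a joint passes its speed limit or range.

ROBOT

A 6-joint arm with a two-finger parallel gripper is mounted at the origin on the work surface. World frame = base frame: x ahead of the robot, y to its left, z up, the work surface at z = 0. Lengths are in m, angles in degrees, forces in N, time in s.
With the tool pointing down it reaches from about 0.375 to 0.9 m from the base axis. Payload 3.1 kg.
Tool frame: the origin (TCP) lies midway between the tips of the shut fingers; the grasp point (between the pads) lies 19 mm behind it; z points along the fingers, y is the line along which they close (so a half turn about z gives the same grasp; the last joint's range is limited). The gripper opens to 87 mm and grips with 3 to 60 N. Pads are 19 mm wide; open, the fingers measure 117 mm over their backs; the gripper's body (75 mm by 190 mm) begins 51 mm behind the grasp point.
Start: joints at [-84.024, 30.224, 82.088, -0, 67.689, -10.227], TCP at [0.174, -0.6, 0.223] pointing down, gripper open.
Joint ranges: [-176.69, 176.69], [-43.24, 126.21], [12.49, 139.97], [-82, 262], [0, 151.66], [-163.58, 163.58]. Speed limits (degrees/s): [159.86, 159.86, 180, 180, 180, 180].

INTERFACE

Orientations are given as a 3x3 rotation matrix whose columns are the frame's x, y, z axes.
In Python, from rig import bot, capture gives the robot as it stands.
- The arm moves only by the shell command python3 -m handwheel 'ROWS'. ROWS is rows parted by semicolons, their numbers by spaces, 1 to 20 of them, each of 7 numbers: dx, dy, dz in m, then a rotation vector rx, ry, rz in degrees, then the opening from 0.0 (shut) to 1.0 (fully open); each row is the pose to reach, as a shift and turn from the pose commanded when the command began, along the tool's axes at that moment; what a row does not reach only later rows make up. A row lasts 1/10 s, in which the tool goes at most 0.05 m and 8.59 degrees, less where a joint would pass 70% of its speed; a pose out of reach is approached as far as the arm can. The fingers move at their own pace and stop on an object; the grip force is fixed at half the most. Time passes only in rows, so rows that do not move let the fingers close. It prints the time, the measured TCP pose, the force, the opening and the grip force at its end.
- bot.read_state(): the state, without advancing time (a new reading comes with each control period).
- capture(name): name is "scene" or "top" or "wrist"; returns a dict with "color" (384x512x3 uint8, red, green, blue), "K" (3x3 intrinsics, pixels), "D" ([k1, k2, p1, p2, k3] as OpenCV has them; the pictures are not rectified), "view" (4x4, takes a point from world to camera coordinates); the wrist camera has in their place "mount" (4x4, takes a point from camera to tool coordinates, whose origin is the TCP and whose axes are the flange's). Camera axes: x right, y up, looking along -z (the intrinsics and any distortion apply to the point x, -y, -z); pixel columns grow to the right and rows downward; lengths in m; the calibration is good to about 2 mm. A picture is of the moment at which its call begins: read the wrist's pose just before it. There is no depth.
- bot.hand_in(): hands the job in; it is judged then, once.
The state is a dict: "time_s": time; "joint_positions": joint angles; "qvel": joint speeds; "tau": joint torques, N m; "position": TCP position; "tcp_rot": TCP orientation; "force": force on the tool from outside, world axes, zero at the start; "moment": the same for the moment, N m; "opening": opening from 0.0 (shut) to 1.0 (fully open); "grasp_force": force on a finger pad.
Only numpy, scipy, OpenCV 4.12 (cv2) and the standard library are available. Lean on these libraries where they do the work, as an engineer would, in place of code of your own. Each camera call takes 0.05 s, during which the arm holds its last target. There are 200 camera calls.

## Working session

There is one attempt and no reset: what is moved stays moved. The work goes in short steps, Python scripts to look and compute and a shell command to move; the robot and the scene stay as the last step left them, time stands still between calls to the robot, and variables do not carry over. Pictures are saved under pics/ and viewed, at most 14 in all, crops included, and the job is handed in when it is done.

```bash
mkdir -p pics; ls; python3 - <<'E'
from rig import bot,capture
import cv2,pickle
s=bot.read_state();print(s)
for n in("scene","top"):
    c=capture(n);pickle.dump(c,open(n+".pkl","wb"));print(n,c["K"],c["D"],c["view"])
    cv2.imwrite(f"pics/{n}0.png",cv2.resize(c["color"][:,:,::-1],(800,600),interpolation=cv2.INTER_CUBIC))
E
```

```text
pics
{'time_s': 0.0, 'joint_positions': array([-8.40242734e+01,  3.02789570e+01,  8.21569076e+01,  6.06763516e-05,
        6.76897565e+01, -1.02261504e+01]), 'qvel': array([-0.06659421, -0.05613704, -0.02158483,  0.0039862 , -0.05395296,
       -0.00616557]), 'tau': array([-1.53075380e-03, -4.40052116e+01, -1.76592690e+01,  6.31341361e-02,
        5.82981447e-02, -1.83120655e-04]), 'position': array([ 0.17435129, -0.59941703,  0.22156885]), 'tcp_rot': array([[ 9.60284702e-01,  2.79021933e-01, -2.27280513e-04],
       [ 2.79021753e-01, -9.60282305e-01,  2.18068860e-03],
       [ 3.90206493e-04, -2.15749811e-03, -9.99997596e-01]]), 'force': array([-0.94255078,  0.19304697, -0.8575809 ]), 'moment': array([-0.05280123, -0.02956533, -0.02859066]), 'grasp_force': 0.0, 'opening': 1.0032585196657435}
scene [[355.17188597   0.         253.59294796]
 [  0.         355.17188597 184.44931794]
 [  0.           0.           1.        ]] [0.03442508 0.         0.         0.         0.        ] [[ 0.26993528  0.96287162  0.00363091 -0.11143486]
 [-0.84738644  0.23576564  0.47576337  0.3729658 ]
 [ 0.457243   -0.1315021   0.87956582 -1.18149627]
 [ 0.          0.          0.          1.        ]]
top [[357.54166121   0.         264.9298571 ]
 [  0.         357.54166121 194.51376437]
 [  0.           0.           1.        ]] [-0.01128971  0.          0.          0.          0.        ] [[-0.02760183 -0.99872696  0.04222083 -0.01944321]
 [ 0.99808938 -0.02519931  0.05641443 -0.46036848]
 [-0.05527867  0.0436973   0.99751432 -0.82662949]
 [ 0.          0.          0.          1.        ]]
```

View pics/scene0.png

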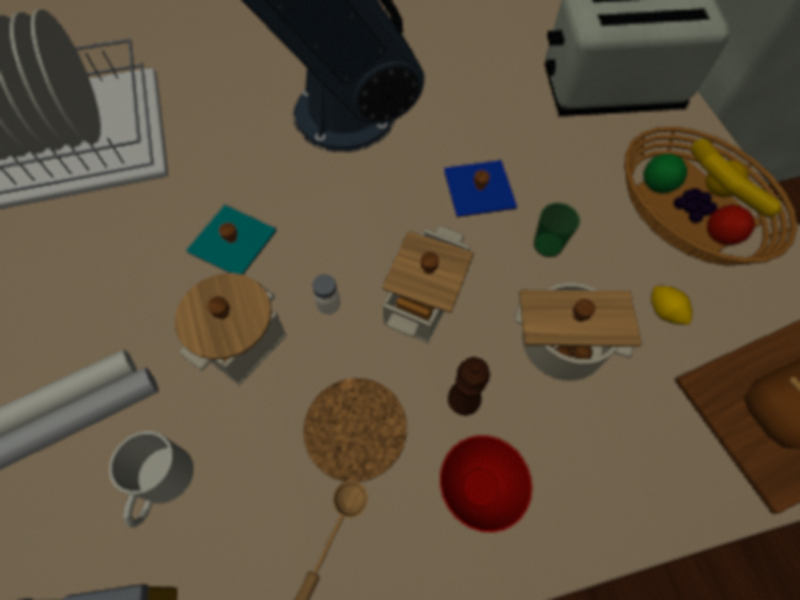

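View pics/top0.png

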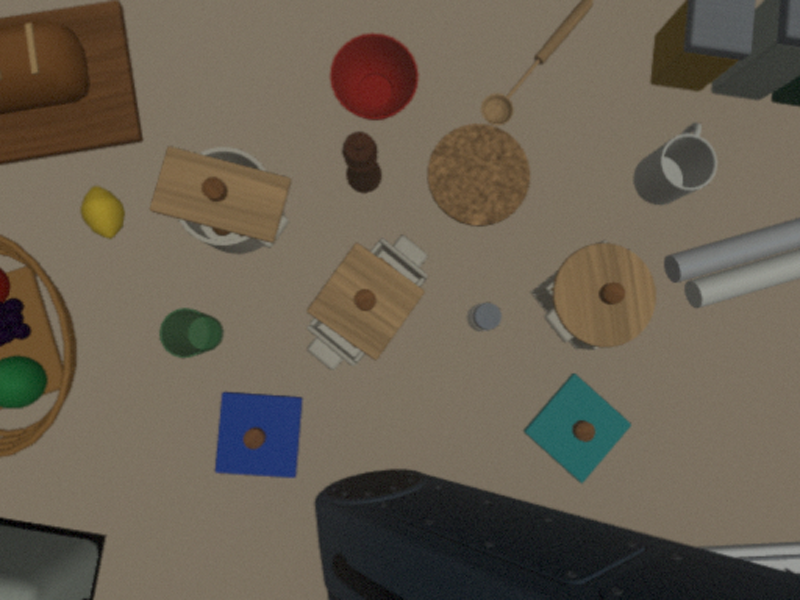

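The top view shows these items (pixels in the 800x600 picture):
- Round lid knob at (612,293), on the square crock.
- Square lid knob at (365,300), on the oblong crock.
- Oblong lid knob at (214,189), on the round crock.
- Cork mat at (479,174), mill top at (360,148), salt jar at (485,317) and tumbler at (190,332).

Possible mix-ups are the blue square at (255,437) and the turquoise square at (584,430), which are decoys to leave alone, and the bread board at (50,80). I'm choosing the wooden square at (365,300).

```bash
cat > h.py <<'E'
import numpy as np,cv2,pickle
from rig import bot,capture
def grab(n):
    s=bot.read_state();c=capture(n)
    if n=="wrist":
        T=np.eye(4);T[:3,:3]=s["tcp_rot"];T[:3,3]=s["position"]
        c["view"]=np.linalg.inv(T@c["mount"])
    return c
def ray(c,px,sc=1.5625):
    p=(np.array(px,float)+.5)/sc-.5
    u=cv2.undistortPoints(p.reshape(1,1,2),c["K"],np.array(c["D"])).ravel()
    R=c["view"][:3,:3];o=-R.T@c["view"][:3,3]
    return o,R.T@np.array([u[0],-u[1],-1])
def at(c,px,z,sc=1.5625):
    o,d=ray(c,px,sc);return (o+d*(z-o[2])/d[2])
def tri(c1,p1,c2,p2):
    o1,d1=ray(c1,p1);o2,d2=ray(c2,p2)
    t=np.linalg.lstsq(np.c_[d1,-d2],o2-o1,rcond=None)[0]
    a,b=o1+d1*t[0],o2+d2*t[1];return (a+b)/2,np.linalg.norm(a-b)
def proj(c,P):
    q=c["view"][:3,:3]@np.array(P)+c["view"][:3,3]
    return cv2.projectPoints(np.array([[q[0],-q[1],-q[2]]]),np.zeros(3),np.zeros(3),c["K"],np.array(c["D"]))[0].ravel()
def crop(c,name,x,y,w,k):
    "crop around 512-pixel (x,y), half width w; returns origin"
    im=c["color"][max(0,y-w):y+w,max(0,x-w):x+w,::-1]
    cv2.imwrite("pics/"+name,cv2.resize(im,None,fx=k,fy=k,interpolation=cv2.INTER_CUBIC))
def totool(dx):
    "world shift -> tool axes"
    return bot.read_state()["tcp_rot"].T@np.array(dx)
E
cat > a.py <<'E'
from h import *
np.set_printoptions(precision=4,suppress=True)
t=pickle.load(open("top.pkl","rb"));s=pickle.load(open("scene.pkl","rb"))
for n,a,b,z in(("round",(612,293),(219,307),.128),("square",(365,300),(430,262),.113),("oblong",(214,189),(584,309),.128)):
    print(n,at(t,a,z),at(s,b,z),tri(t,a,s,b))
for n,a,z in(("mat",(479,174),.008),("mill",(360,148),.15),("salt",(485,317),.075),("tumb",(205,333),.085)):print(n,at(t,a,z))
for n,pts,z in(("sq",((359,242),(424,291),(376,359),(308,308)),.086),("ob",((168,147),(292,179),(273,243),(150,208)),.101)):
    P=np.array([at(t,p,z) for p in pts]);print(n,P[:,:2],P.mean(0),[np.linalg.norm(P[i]-P[i-1]) for i in range(4)],[np.degrees(np.arctan2(*(P[i]-P[i-1])[1::-1])) for i in range(4)])
E
python3 a.py; python3 - <<'E'
from h import *
t=pickle.load(open("top.pkl","rb"))
crop(t,"c1.png",234,192,64,6)
w=grab("wrist");print(w["mount"],w["K"])
E
```

```text
round [ 0.4616 -0.2884  0.128 ] [ 0.4645 -0.2861  0.128 ] (array([ 0.4621, -0.2881,  0.1251]), np.float64(0.002957978416138124))
square [0.4614 0.0377 0.113 ] [0.4654 0.0396 0.113 ] (array([0.4622, 0.0393, 0.108 ]), np.float64(0.0030267726425972385))
oblong [0.6094 0.2289 0.128 ] [0.6117 0.2302 0.128 ] (array([0.6105, 0.2307, 0.1251]), np.float64(0.0017048710008404652))
mat [ 0.6586 -0.1374  0.008 ]
mill [0.6532 0.038  0.15  ]
salt [ 0.4359 -0.1275  0.075 ]
tumb [0.4239 0.2557 0.085 ]
sq [[ 0.5433  0.0453]
 [ 0.4735 -0.0424]
 [ 0.3823  0.0257]
 [ 0.4542  0.1165]] [0.4633 0.0363 0.086 ] [np.float64(0.11415227712733816), np.float64(0.11206178414757839), np.float64(0.113892575681121), np.float64(0.11581086417706223)] [np.float64(-38.624724884706715), np.float64(-128.52908187924947), np.float64(143.2611771404577), np.float64(51.626826851187865)]
ob [[0.6752 0.2982]
 [0.6286 0.133 ]
 [0.5418 0.1596]
 [0.5925 0.3221]] [0.6095 0.2282 0.101 ] [np.float64(0.08608388124905433), np.float64(0.17172130619041776), np.float64(0.09071714854336038), np.float64(0.17022021273035914)] [np.float64(-16.0602458585235), np.float64(-105.76416872931172), np.float64(162.9672306893766), np.float64(72.68319038549932)]
[[ 1.10666957e-03  9.55048391e-01  2.96447879e-01  8.19254971e-02]
 [ 9.99999331e-01 -9.57480656e-04 -6.48439358e-04  4.17855350e-04]
 [-3.35447856e-04  2.96448399e-01 -9.55048813e-01 -1.61781037e-01]
 [ 0.00000000e+00  0.00000000e+00  0.00000000e+00  1.00000000e+00]] [[267.60050907   0.         259.04127769]
 [  0.         267.60050907 191.70737505]
 [  0.           0.           1.        ]]
```

View pics/c1.png

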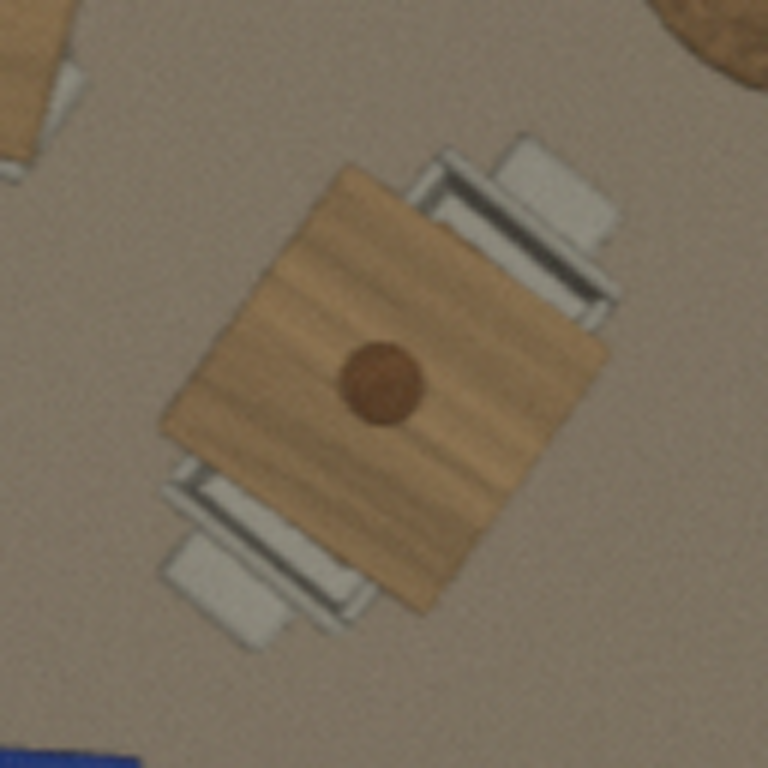

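Crop: the wooden square lid sits on the oblong crock with its knob at crop (384,384). It is not one of the decoys. I'll move above it.

```bash
R=".454 -.532 0 0 0 0 1"; python3 -m handwheel '.1 -.12 0 0 0 0 1;.13 -.15 0 0 0 0 1;.16 -.19 0 0 0 0 1;.19 -.22 0 0 0 0 1;.22 -.26 0 0 0 0 1;.26 -.3 0 0 0 0 1;.29 -.34 0 0 0 0 1;.32 -.38 0 0 0 0 1;.35 -.42 0 0 0 0 1;.38 -.45 0 0 0 0 1;.41 -.48 0 0 0 0 1;.44 -.51 0 0 0 0 1;.454 -.532 0 0 0 0 1;.454 -.532 0 0 0 0 1;.454 -.532 0 0 0 0 1;.454 -.532 0 0 0 0 1;.454 -.532 0 0 0 0 1;.454 -.532 0 0 0 0 1;.454 -.532 0 0 0 0 1;.454 -.532 0 0 0 0 1'
python3 - <<'E'
from h import *
w=grab("wrist");pickle.dump(w,open("w1.pkl","wb"))
cv2.imwrite("pics/w1.png",cv2.resize(w["color"][:,:,::-1],(800,600)))
s=bot.read_state();print(s["position"],s["tcp_rot"],s["joint_positions"],s["force"]); print(w["D"],proj(w,[.462,.038,.113])*1.5625)
E
```

```text
time_s: 2.15
position: [0.4618, 0.0363, 0.2226]
tcp_rot: [[0.961, 0.277, -0.0], [0.277, -0.961, -0.0], [-0.0, -0.0, -1.0]]
force: [-1.0, -0.6, 1.1]
opening: 1.001
grasp_force: 0.0
[0.46186275 0.03648001 0.22263439] [[ 9.60813822e-01  2.77194500e-01  9.63360655e-05]
 [ 2.77194504e-01 -9.60813825e-01 -3.55785943e-05]
 [ 8.26988329e-05  6.08882331e-05 -9.99999995e-01]] [-9.34518414e+00  1.78107202e+01  1.04525746e+02 -1.31991839e-03
  5.76577560e+01  6.45626870e+01] [ 0.15882181 -0.21465486  0.31676948]
[-0.05325135  0.          0.          0.          0.        ] [401.57219345 295.31678401]
```

View pics/w1.png

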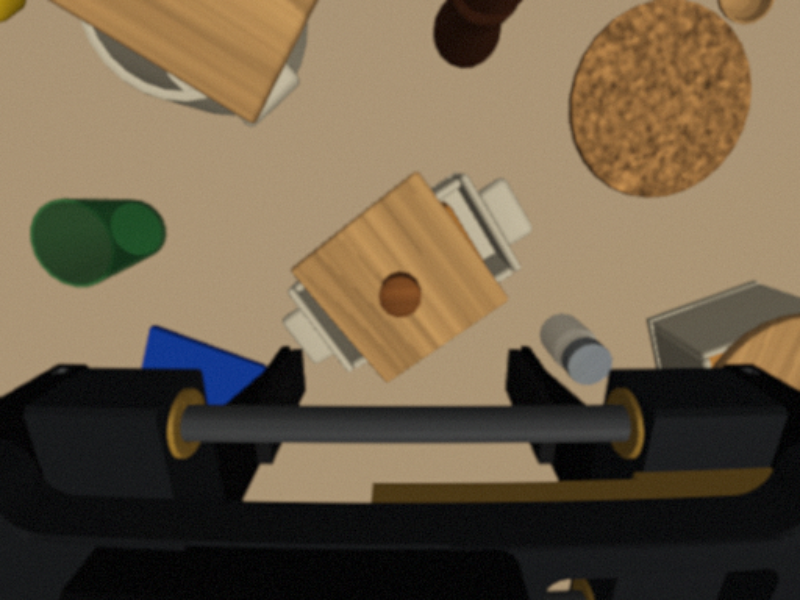

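Wrist view: the knob is at (401,293), against a prediction of (402,295), so the alignment is good to about 1 mm. I'll descend and grip.

```bash
python3 -m handwheel '0 0 .04 0 0 0 1;0 -.001 .08 0 0 0 1;0 -.001 .11 0 0 0 1;0 -.001 .125 0 0 0 1;0 -.001 .132 0 0 0 1;0 -.001 .132 0 0 0 1;0 -.001 .132 0 0 0 1;0 -.001 .132 0 0 0 0;0 -.001 .132 0 0 0 0;0 -.001 .132 0 0 0 0;0 -.001 .132 0 0 0 0;0 -.001 .132 0 0 0 0;0 -.001 .132 0 0 0 0;0 -.001 .132 0 0 0 0'; python3 -m handwheel '0 0 -.01 0 0 0 0;0 0 -.03 0 0 0 0;0 0 -.06 0 0 0 0;0 0 -.09 0 0 0 0;0 0 -.12 0 0 0 0;0 0 -.14 0 0 0 0;0 0 -.14 0 0 0 0;0 0 -.14 0 0 0 0'
```

```text
time_s: 3.6
position: [0.4616, 0.0384, 0.0905]
tcp_rot: [[0.96, 0.279, -0.0], [0.279, -0.96, 0.0], [-0.0, -0.0, -1.0]]
force: [0.5, -1.1, 0.8]
opening: 0.443
grasp_force: 0.0
time_s: 4.4
position: [0.4612, 0.0385, 0.2305]
tcp_rot: [[0.96, 0.279, 0.0], [0.279, -0.96, -0.0], [0.0, 0.0, -1.0]]
force: [0.1, 0.3, -1.7]
opening: 0.318
grasp_force: 30.0
```

The fingers hadn't finished closing when the lift began, so I'll check the hold.

```bash
python3 - <<'E'
from h import *
w=grab("wrist");pickle.dump(w,open("w2.pkl","wb"))
s=bot.read_state();print(s["position"],s["opening"],s["grasp_force"],s["force"])
im=cv2.resize(w["color"][:,:,::-1],(800,600));cv2.imwrite("pics/w2.png",im)
t=grab("top");pickle.dump(t,open("t2.pkl","wb"));S=grab("scene");pickle.dump(S,open("s2.pkl","wb"))
a=cv2.resize(t["color"][90:290,60:360,::-1],(600,400));b=cv2.resize(S["color"][90:290,140:440,::-1],(600,400))
E
```

```text
[0.46059016 0.03853409 0.22976436] 0.32365087932446 29.99819964141352 [-0.5461433   0.05071044 -1.68249299]
```

View pics/w2.png

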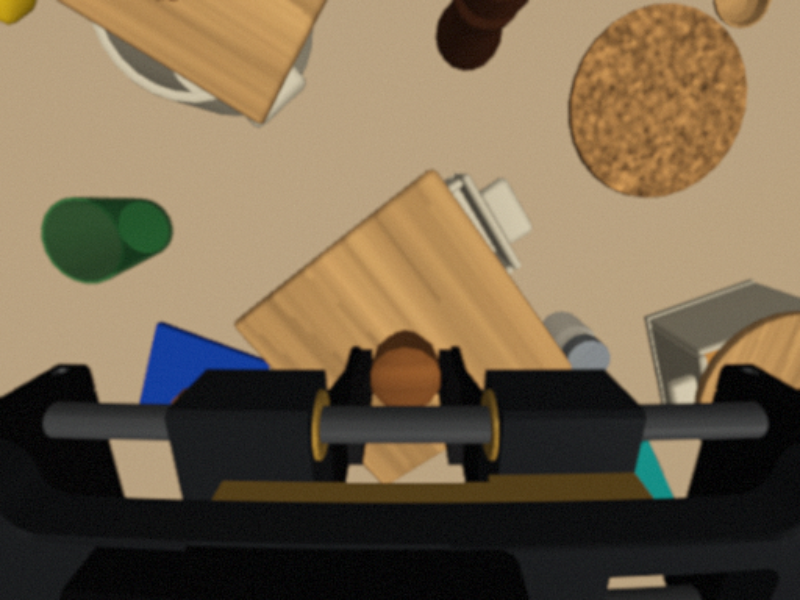

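```bash
cat > b.py <<'E'
from h import *
np.set_printoptions(precision=4,suppress=True)
w=pickle.load(open("w2.pkl","rb"))
for z in np.arange(.19,.24,.005):
    A,B,C=(at(w,p,z) for p in((432,170),(237,323),(566,365)))
    e=(B-A)/np.linalg.norm(B-A);f=(C-A)/np.linalg.norm(C-A)
    print("%.3f"%z,np.linalg.norm(B-A),np.degrees(np.arctan2(e[1],e[0])),np.degrees(np.arctan2(f[1],f[0])),A+.059*e+.059*f)
E
python3 b.py
```

```text
0.190 0.12538917762817836 143.43021769035386 -127.16957595278792 [0.4608 0.0371 0.19  ]
0.195 0.12229042864692058 143.43021769035386 -127.16957595278792 [0.4607 0.0374 0.195 ]
0.200 0.1191916796656628 143.43021769035386 -127.16957595278792 [0.4606 0.0377 0.2   ]
0.205 0.11609293068440499 143.43021769035386 -127.16957595278792 [0.4605 0.038  0.205 ]
0.210 0.11299418170314719 143.43021769035386 -127.16957595278792 [0.4604 0.0383 0.21  ]
0.215 0.10989543272188944 143.43021769035386 -127.16957595278795 [0.4603 0.0386 0.215 ]
0.220 0.10679668374063161 143.43021769035386 -127.16957595278792 [0.4602 0.0389 0.22  ]
0.225 0.10369793475937382 143.43021769035386 -127.16957595278795 [0.4601 0.0392 0.225 ]
0.230 0.10059918577811605 143.43021769035386 -127.16957595278792 [0.46   0.0395 0.23  ]
0.235 0.09750043679685823 143.43021769035386 -127.16957595278795 [0.4599 0.0398 0.235 ]
```

The board top is about 28 mm below the TCP, so I'm only holding the knob by its top. I'll set the lid back down in place and regrip it deeper.

```bash
python3 -m handwheel '0 0 .03 0 0 0 0;0 0 .06 0 0 0 0;0 0 .09 0 0 0 0;0 0 .1 0 0 0 0;0 0 .105 0 0 0 0;0 0 .108 0 0 0 0;0 0 .11 0 0 0 0;0 0 .11 0 0 0 0'; python3 -m handwheel '0 0 .002 0 0 0 0;0 0 .003 0 0 0 0;0 0 .003 0 0 0 0'; 
```

```text
time_s: 5.35
position: [0.4622, 0.0383, 0.1212]
tcp_rot: [[0.96, 0.279, 0.002], [0.279, -0.96, -0.0], [0.001, 0.001, -1.0]]
force: [0.3, -0.4, -1.5]
opening: 0.317
grasp_force: 30.0
time_s: 5.65
position: [0.4617, 0.0384, 0.1178]
tcp_rot: [[0.96, 0.279, 0.0], [0.279, -0.96, -0.0], [0.0, 0.0, -1.0]]
force: [-0.3, -0.2, -1.5]
opening: 0.316
grasp_force: 30.0
```

```bash
python3 -m handwheel '0 0 .002 0 0 0 0;0 0 .002 0 0 0 0;0 0 .002 0 0 0 0';python3 -m handwheel '0 0 .002 0 0 0 0;0 0 .002 0 0 0 0;0 0 .002 0 0 0 0'; python3 -m handwheel '0 0 .002 0 0 0 0;0 0 .002 0 0 0 0;0 0 .002 0 0 0 0'
```

```text
time_s: 5.95
position: [0.4616, 0.0384, 0.1155]
tcp_rot: [[0.96, 0.279, -0.0], [0.279, -0.96, 0.0], [-0.0, -0.0, -1.0]]
force: [0.2, 0.4, -2.4]
opening: 0.317
grasp_force: 30.0
time_s: 6.25
position: [0.4616, 0.0384, 0.1135]
tcp_rot: [[0.96, 0.279, -0.0], [0.279, -0.96, 0.0], [-0.0, -0.0, -1.0]]
force: [1.0, 0.1, -1.9]
opening: 0.322
grasp_force: 30.0
time_s: 6.55
position: [0.4616, 0.0384, 0.1115]
tcp_rot: [[0.96, 0.279, -0.0], [0.279, -0.96, 0.0], [-0.0, -0.0, -1.0]]
force: [0.5, 0.2, -1.3]
opening: 0.321
grasp_force: 30.0
```

```bash
python3 -m handwheel '0 0 .002 0 0 0 0;0 0 .002 0 0 0 0;0 0 .002 0 0 0 0';python3 -m handwheel '0 0 .002 0 0 0 0;0 0 .002 0 0 0 0;0 0 .002 0 0 0 0'; python3 -m handwheel '0 0 .002 0 0 0 0;0 0 .002 0 0 0 0;0 0 .002 0 0 0 0'
```

```text
time_s: 6.85
position: [0.4616, 0.0384, 0.1095]
tcp_rot: [[0.96, 0.279, -0.0], [0.279, -0.96, 0.0], [-0.0, -0.0, -1.0]]
force: [0.2, -0.4, -1.5]
opening: 0.321
grasp_force: 30.0
time_s: 7.15
position: [0.4616, 0.0384, 0.1075]
tcp_rot: [[0.96, 0.279, -0.0], [0.279, -0.96, 0.0], [-0.0, -0.0, -1.0]]
force: [-0.3, -0.5, -1.4]
opening: 0.318
grasp_force: 30.0
time_s: 7.45
position: [0.4616, 0.0384, 0.1055]
tcp_rot: [[0.96, 0.279, -0.0], [0.279, -0.96, 0.0], [-0.0, -0.0, -1.0]]
force: [-0.0, -0.3, -1.1]
opening: 0.316
grasp_force: 30.0
```

```bash
for i in 1; do python3 -m handwheel '0 0 .002 0 0 0 0;0 0 .003 0 0 0 0;0 0 .003 0 0 0 0';python3 -m handwheel '0 0 .002 0 0 0 0;0 0 .003 0 0 0 0;0 0 .003 0 0 0 0'; python3 -m handwheel '0 0 .002 0 0 0 0;0 0 .003 0 0 0 0;0 0 .003 0 0 0 0'; done | grep -E "posi|force"
```

```text
position: [0.4619, 0.0383, 0.105]
force: [-4.1, 0.2, 22.0]
grasp_force: 30.0
position: [0.4623, 0.0384, 0.1041]
force: [-7.4, 1.0, 42.5]
grasp_force: 30.0
position: [0.4631, 0.0386, 0.1015]
force: [-7.7, 2.3, 44.0]
grasp_force: 30.0
```

Contact came at a TCP height of 0.1055. I'll release, go down to 0.090 and regrip with enough time to close.

```bash
python3 -m handwheel '0 0 -.004 0 0 0 0;0 0 -.004 0 0 0 .5;0 0 -.004 0 0 0 .7;0 0 -.004 0 0 0 .7;0 0 0 0 0 0 .7;0 0 .004 0 0 0 .7;0 0 .0065 0 0 0 .7;0 0 .0065 0 0 0 .7';python3 -m handwheel '0 0 0 0 0 0 0;0 0 0 0 0 0 0;0 0 0 0 0 0 0;0 0 0 0 0 0 0;0 0 0 0 0 0 0;0 0 0 0 0 0 0;0 0 0 0 0 0 0;0 0 0 0 0 0 0;0 0 0 0 0 0 0;0 0 0 0 0 0 0'
```

```text
time_s: 9.15
position: [0.4612, 0.0384, 0.0893]
tcp_rot: [[0.96, 0.279, -0.002], [0.279, -0.96, 0.0], [-0.001, -0.001, -1.0]]
force: [0.4, 0.3, -0.1]
opening: 0.694
grasp_force: 0.0
time_s: 10.15
position: [0.4618, 0.0383, 0.0902]
tcp_rot: [[0.96, 0.279, 0.0], [0.279, -0.96, -0.0], [0.0, 0.0, -1.0]]
force: [0.8, -0.3, 1.2]
opening: 0.324
grasp_force: 30.0
```

```bash
python3 -m handwheel '0 0 -.02 0 0 0 0;0 0 -.06 0 0 0 0;0 0 -.1 0 0 0 0;0 0 -.12 0 0 0 0;.02 .03 -.13 0 0 0 0;.04 .06 -.13 0 0 0 0;.06 .095 -.13 0 0 0 0;.08 .13 -.13 0 0 0 0;.1 .16 -.13 0 0 0 0;.12 .19 -.13 0 0 0 0;.13 .215 -.13 0 0 0 0;.14 .224 -.12 0 0 0 0;.14 .224 -.08 0 0 0 0;.14 .224 -.04 0 0 0 0;.14 .224 0 0 0 0 0;.14 .224 .03 0 0 0 0;.14 .224 .046 0 0 0 0;.14 .224 .053 0 0 0 0;.14 .224 .056 0 0 0 0;.14 .224 .056 0 0 0 0';python3 -m handwheel '0 0 .003 0 0 0 0;0 0 .005 0 0 0 0;0 0 .005 0 0 0 0'
```

```text
time_s: 12.15
position: [0.6595, -0.1378, 0.0351]
tcp_rot: [[0.96, 0.279, 0.002], [0.279, -0.96, -0.001], [0.002, 0.001, -1.0]]
force: [-0.4, 0.2, -2.0]
opening: 0.32
grasp_force: 30.0
time_s: 12.45
position: [0.6588, -0.1378, 0.0296]
tcp_rot: [[0.96, 0.279, 0.001], [0.279, -0.96, -0.0], [0.001, 0.0, -1.0]]
force: [0.2, -0.0, -1.6]
opening: 0.317
grasp_force: 30.0
```

```bash
python3 -m handwheel '0 0 .0015 0 0 0 0;0 0 .0015 0 0 0 0;0 0 .0015 0 0 0 .8;0 0 .0015 0 0 0 .8;0 0 .0015 0 0 0 .8;0 0 .0015 0 0 0 .8;0 0 -.03 0 0 0 1;0 0 -.08 0 0 0 1;0 0 -.13 0 0 0 1;0 0 -.18 0 0 0 1;0 0 -.2 0 0 0 1;.01 -.04 -.205 0 0 0 1;.02 -.08 -.205 0 0 0 1;.03 -.12 -.205 0 0 0 1;.03 -.16 -.205 0 0 0 1;.03 -.2 -.205 0 0 0 1;.03 -.2 -.205 0 0 0 1;.03 -.2 -.205 0 0 0 1'
python3 - <<'E'
from h import *
t=grab("top");pickle.dump(t,open("t3.pkl","wb"))
s=grab("scene");pickle.dump(s,open("s3.pkl","wb"))
w=grab("wrist");pickle.dump(w,open("w3.pkl","wb"));print(bot.read_state()["position"])
cv2.imwrite("pics/t3.png",np.hstack([cv2.resize(t["color"][120:260,160:360,::-1],(400,280)),cv2.resize(s["color"][:,:,::-1],(400,280))])) 
cv2.imwrite("pics/w3.png",cv2.resize(w["color"][:,:,::-1],(800,600)))
E
```

```text
time_s: 14.25
position: [0.6313, 0.0637, 0.2341]
tcp_rot: [[0.96, 0.281, 0.0], [0.281, -0.96, -0.001], [-0.0, 0.001, -1.0]]
force: [0.4, -0.1, -0.1]
opening: 0.996
grasp_force: 0.0
[0.63214378 0.0615449  0.23404314]
```

View pics/w3.png

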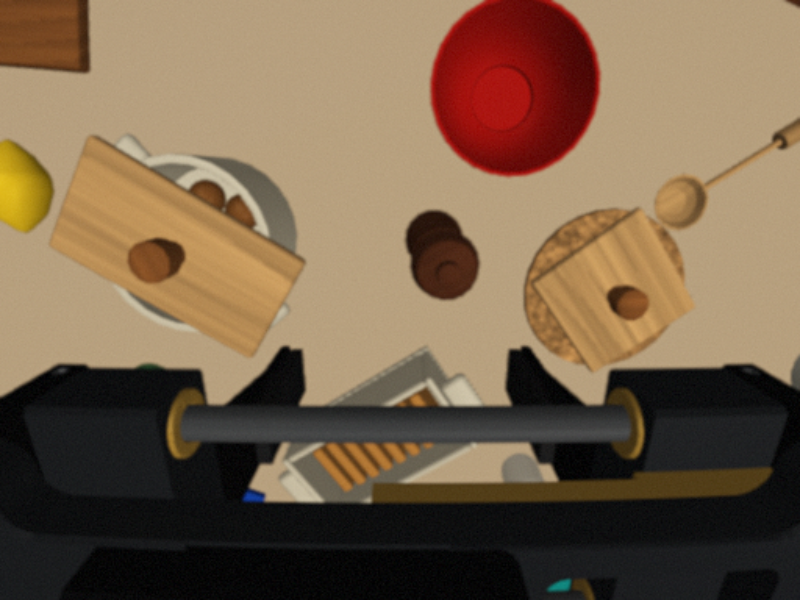

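Wrist view: the square lid rests on the mat with its knob at (630,300). The oblong crock is open and holds contents at (375,450). The oblong lid's knob is at (152,262). Next I'll check the oblong crock's outline in the overhead and scene views.

```bash
python3 - <<'E'
from h import *
w=pickle.load(open("w3.pkl","rb"));t=pickle.load(open("t3.pkl","rb"));s=pickle.load(open("s3.pkl","rb"))
print(at(w,(152,262),.131),at(w,(630,302),.05))
L=np.array([at(w,p,.101)[:2] for p in((92,135),(305,264),(250,356),(50,243))]);print(L,L.mean(0),[np.degrees(np.arctan2(*(L[a]-L[b])[::-1])) for a,b in((0,1),(3,2))])
a=t["color"][140:260,170:310,::-1];b=s["color"][120:240,210:350,::-1]
cv2.imwrite("pics/ob.png",np.hstack([cv2.resize(i,(400,343),interpolation=cv2.INTER_CUBIC) for i in(a,b)]))
E
```

```text
[0.6105253  0.22836828 0.131     ] [ 0.66142091 -0.13703455  0.05      ]
[[0.67652087 0.29672049]
 [0.62891566 0.13543152]
 [0.54557237 0.1614481 ]
 [0.59205434 0.3225524 ]] [0.61076581 0.22903812] [np.float64(73.55578175992758), np.float64(73.90603979759855)]
```

View pics/ob.png

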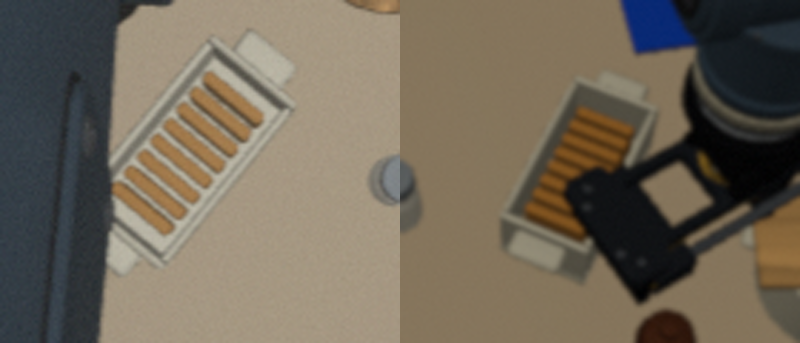

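Left panel (overhead): the oblong crock's rim corners are at about (212,38), (293,103) and (163,265). I'll compare these with the earlier crop.

```bash
cat > rect.py <<'E'
from h import *
def fit(P,W,H):
    "centre and yaw of a WxH rectangle (long axis x) from its outline corners in ring order; P may lack the 4th corner"
    P=np.array(P)[:,:2]
    if len(P)==3:P=np.vstack([P,P[0]+P[2]-P[1]])
    c,_,a=cv2.minAreaRect(P.astype(np.float32)*1000);e=[P[(i+1)%4]-P[i] for i in range(4)]
    return P.mean(0),[(np.round(np.linalg.norm(v),4),np.round(np.degrees(np.arctan2(v[1],v[0]))%180,1)) for v in e]
E
python3 - <<'E'
from rect import *
t=pickle.load(open("top.pkl","rb"))
q=lambda u,k,o:(np.array(u)+.5)/k-.5+o
for pts,k,o in((((445,148),(620,297),(340,632),(165,487)),6,(170,128)),(((212,38),(293,103),(163,265)),400/140,(170,140))):
    print(fit([at(t,q(u,k,o),.07,1) for u in pts],0,0))
E
```

```text
(array([0.46249977, 0.03581726]), [(np.float64(0.0843), np.float64(48.0)), (np.float64(0.1587), np.float64(138.7)), (np.float64(0.0822), np.float64(48.9)), (np.float64(0.16), np.float64(139.4))])
(array([0.46278567, 0.03537136]), [(np.float64(0.08), np.float64(49.7)), (np.float64(0.1586), np.float64(139.8)), (np.float64(0.08), np.float64(49.7)), (np.float64(0.1586), np.float64(139.8))])
```

The crock centre is at (0.4627, 0.0356) with yaw about 139.3°. The oblong lid is at (0.6107, 0.2288) with yaw 73.7°, so it needs a world turn of +65.6°. I'll pick it now.

```bash
python3 -m handwheel '.01 -.04 0 0 0 0 1;.02 -.09 0 0 0 0 1;.026 -.13 0 0 0 0 1;.026 -.1655 0 0 0 0 1;.026 -.1655 .03 0 0 0 1;.026 -.1655 .07 0 0 0 1;.026 -.1655 .1 0 0 0 1;.026 -.1655 .12 0 0 0 .8;.026 -.1655 .128 0 0 0 .7;.026 -.1655 .128 0 0 0 .7;.026 -.1655 .128 0 0 0 .7';python3 -m handwheel '0 0 0 0 0 0 0;0 0 0 0 0 0 0;0 0 0 0 0 0 0;0 0 0 0 0 0 0;0 0 0 0 0 0 0;0 0 0 0 0 0 0;0 0 0 0 0 0 0;0 0 0 0 0 0 0;0 0 0 0 0 0 0'
```

```text
time_s: 15.5
position: [0.6117, 0.2284, 0.107]
tcp_rot: [[0.961, 0.278, 0.002], [0.278, -0.961, 0.0], [0.002, 0.0, -1.0]]
force: [0.0, -0.1, 0.0]
opening: 0.744
grasp_force: 0.0
time_s: 16.4
position: [0.6104, 0.2296, 0.1065]
tcp_rot: [[0.96, 0.279, 0.0], [0.279, -0.96, 0.001], [0.001, -0.001, -1.0]]
force: [-1.2, 3.0, 4.6]
opening: 0.321
grasp_force: 30.0
```

```bash
python3 -m handwheel '0 0 -.02 0 0 0 0;0 0 -.06 0 0 0 0;0 0 -.1 0 0 0 0;0 0 -.125 0 0 0 0;-.01 .01 -.13 0 0 -4 0;-.03 .02 -.13 0 0 -10 0;-.05 .04 -.13 0 0 -17 0;-.07 .055 -.13 0 0 -24 0;-.09 .07 -.13 0 0 -31 0;-.11 .085 -.13 0 0 -38 0;-.13 .1 -.13 0 0 -45 0;-.15 .115 -.13 0 0 -52 0;-.17 .13 -.13 0 0 -58 0;-.185 .14 -.13 0 0 -63 0;-.196 .1445 -.13 0 0 -65.6 0;-.196 .1445 -.13 0 0 -65.6 0;-.196 .1445 -.11 0 0 -65.6 0;-.196 .1445 -.08 0 0 -65.6 0;-.196 .1445 -.06 0 0 -65.6 0;-.196 .1445 -.06 0 0 -65.6 0'
python3 - <<'E'
from h import *
w=grab("wrist");pickle.dump(w,open("w4.pkl","wb"));print(bot.read_state()["position"])
cv2.imwrite("pics/w4.png",cv2.resize(w["color"][:,:,::-1],(800,600)))
E
```

```text
time_s: 18.4
position: [0.4608, 0.0358, 0.1636]
tcp_rot: [[0.143, 0.99, -0.006], [0.99, -0.143, 0.001], [-0.0, -0.006, -1.0]]
force: [-0.8, -0.1, -1.5]
opening: 0.323
grasp_force: 30.0
[0.461919   0.03568858 0.16490064]
```

View pics/w4.png

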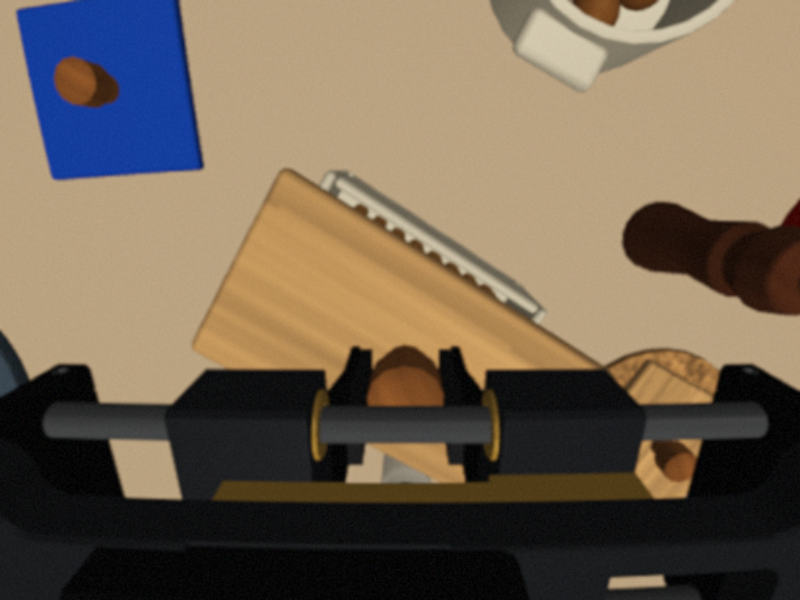

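The lid is over the oblong crock. Its long edge runs (287,170)–(600,360) and the crock's rim edge runs (345,172)–(543,312). I'll compare the yaws.

```bash
python3 - <<'E'
from h import *
w=pickle.load(open("w4.pkl","rb"));yaw=lambda a,b:np.degrees(np.arctan2(*(b-a)[1::-1]))%180
z=.1595;A,B,C=(at(w,p,z) for p in((287,169),(600,362),(193,346)))
u=(B-A)/np.linalg.norm(B-A);v=(C-A)/np.linalg.norm(C-A)
print("lid",yaw(A,B),yaw(A,C),np.linalg.norm(C-A),A+.086*u+.046*v)
D,E=(at(w,p,.07) for p in((345,172),(543,312)));e=(E-D)/np.linalg.norm(E-D);n=np.array([-e[1],e[0],0])
print("crock",yaw(D,E),np.linalg.norm(E-D),"mid +-43:",(D+E)/2+.043*n,(D+E)/2-.043*n)
print(bot.read_state()["position"])
E
```

```text
lid 140.1701880602963 48.87621096900759 0.08784481145803436 [0.46400304 0.03378028 0.1595    ]
crock 137.02690075581074 0.15179714800464136 mid +-43: [0.52199393 0.10043266 0.07      ] [0.46337161 0.03750871 0.07      ]
[0.461919   0.03568858 0.16490064]
```

All within 2 mm and 2°. Lowering.

```bash
python3 -m handwheel '0 0 .02 0 0 0 0;0 0 .04 0 0 0 0;0 0 .06 0 0 0 0;0 0 .067 0 0 0 0;0 0 .069 0 0 0 0;0 0 .071 0 0 0 0;0 0 .073 0 0 0 0;0 0 .073 0 0 0 0' | grep -E "posi|force";python3 -m handwheel '0 0 .002 0 0 0 0;0 0 .004 0 0 0 0;0 0 .005 0 0 0 0;0 0 .005 0 0 0 0'
```

```text
position: [0.4629, 0.0354, 0.0936]
force: [0.7, 0.3, -1.4]
grasp_force: 30.0
time_s: 19.65
position: [0.4624, 0.0355, 0.0879]
tcp_rot: [[0.143, 0.99, -0.0], [0.99, -0.143, 0.0], [0.0, -0.0, -1.0]]
force: [0.3, 0.0, -1.2]
opening: 0.322
grasp_force: 30.0
```

The lip is in the mouth. I'll release it and move above the round lid.

```bash
python3 -m handwheel '0 0 .0015 0 0 0 0;0 0 .002 0 0 0 0;0 0 .002 0 0 0 .8;0 0 .002 0 0 0 .8;0 0 .002 0 0 0 .8;0 0 .002 0 0 0 .8;0 0 -.03 0 0 0 1;0 0 -.08 0 0 0 1;0 0 -.13 0 0 0 1;-.01 0 -.15 0 0 0 1;-.05 .01 -.15 0 0 0 1;-.09 .015 -.15 0 0 0 1;-.13 .02 -.15 0 0 0 1;-.17 .025 -.15 0 0 0 1;-.21 .03 -.15 0 0 0 1;-.25 .035 -.15 0 0 0 1;-.28 .04 -.15 0 0 0 1;-.3 .043 -.15 0 0 0 1;-.3 .043 -.15 0 0 0 1;-.3 .043 -.15 0 0 0 1'
python3 - <<'E'
from h import *
w=grab("wrist");pickle.dump(w,open("w5.pkl","wb"));t=grab("top");pickle.dump(t,open("t5.pkl","wb"));print(bot.read_state()["position"])
a=cv2.resize(w["color"][:,:,::-1],(400,300));b=cv2.resize(t["color"][60:300,80:400,::-1],(400,300))
cv2.imwrite("pics/w5.png",np.hstack([a,b]))
E
```

```text
time_s: 21.65
position: [0.4618, -0.2666, 0.2377]
tcp_rot: [[0.143, 0.99, -0.001], [0.99, -0.143, 0.002], [0.002, -0.001, -1.0]]
force: [0.2, 0.6, 0.4]
opening: 0.999
grasp_force: 0.0
[ 0.46193043 -0.2657334   0.2378626 ]
```

View pics/w5.png

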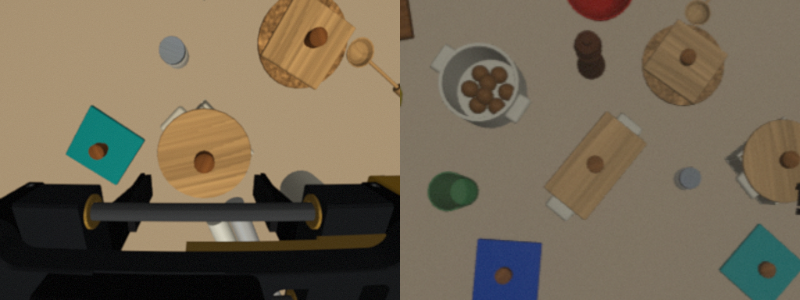

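Right panel: the oblong lid sits in place at (595,165), between its crock's ears. The open round crock is at (481,84). Left panel: the round knob is at (205,161).

```bash
python3 - <<'E'
from h import *
w=pickle.load(open("w5.pkl","rb"));print(at(w,(410,323),.128))
# lid board outline extremes: left 157, right 251, top 107, bottom 198 in the half picture
L,R=at(w,(315,306),.101),at(w,(503,306),.101);T,B=at(w,(408,214),.101),at(w,(408,396),.101);print((L+R)/2,np.linalg.norm(L-R),(T+B)/2,np.linalg.norm(T-B))
E
```

```text
[ 0.46276598 -0.28637995  0.128     ]
[ 0.46276987 -0.28276134  0.101     ] 0.14153288437917166 [ 0.46146252 -0.28672619  0.101     ] 0.14447366343833382
```

```bash
python3 -m handwheel '-.01 .001 0 0 0 0 1;-.0192 .0028 .02 0 0 0 1;-.0192 .0028 .06 0 0 0 1;-.0192 .0028 .1 0 0 0 1;-.0192 .0028 .122 0 0 0 .8;-.0192 .0028 .131 0 0 0 .7;-.0192 .0028 .131 0 0 0 .7;-.0192 .0028 .131 0 0 0 .7;-.0192 .0028 .131 0 0 0 0;-.0192 .0028 .131 0 0 0 0;-.0192 .0028 .131 0 0 0 0;-.0192 .0028 .131 0 0 0 0;-.0192 .0028 .131 0 0 0 0;-.0192 .0028 .131 0 0 0 0;-.0192 .0028 .131 0 0 0 0;-.0192 .0028 .131 0 0 0 0;-.0192 .0028 .131 0 0 0 0;-.0192 .0028 .131 0 0 0 0';python3 -m handwheel '0 0 -.02 0 0 0 0;0 0 -.06 0 0 0 0;0 0 -.1 0 0 0 0;0 0 -.13 0 0 0 0;.04 0 -.135 0 0 0 0;.08 0 -.135 0 0 0 0;.12 0 -.135 0 0 0 0;.15 0 -.135 0 0 0 0;.15 0 -.135 0 0 0 0;.15 0 -.135 0 0 0 0'
python3 - <<'E'
from h import *
t=grab("top");pickle.dump(t,open("t6.pkl","wb"));print(bot.read_state()["position"])
k=4
a=cv2.resize(t["color"][80:180,90:190,::-1],(400,400),interpolation=cv2.INTER_CUBIC);b=cv2.resize(t["color"][140:240,330:430,::-1],(400,400),interpolation=cv2.INTER_CUBIC)
cv2.imwrite("pics/t6.png",np.hstack([a,b]))
E
```

```text
time_s: 23.55
position: [0.4621, -0.2869, 0.1073]
tcp_rot: [[0.142, 0.99, -0.0], [0.99, -0.142, 0.0], [-0.0, -0.0, -1.0]]
force: [-1.7, 0.9, 5.4]
opening: 0.321
grasp_force: 30.0
time_s: 24.55
position: [0.4839, -0.1381, 0.2417]
tcp_rot: [[0.141, 0.99, 0.0], [0.99, -0.141, -0.0], [-0.0, 0.0, -1.0]]
force: [0.1, -0.1, -0.6]
opening: 0.32
grasp_force: 30.0
[ 0.48400514 -0.13892641  0.2417831 ]
```

View pics/t6.png

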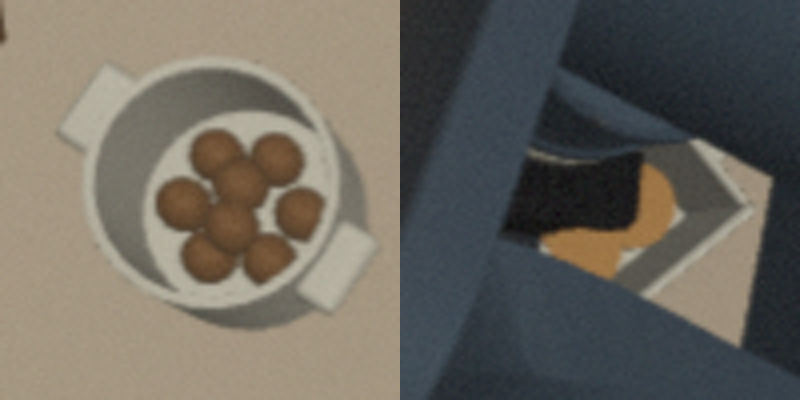

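Left panel: the round crock's rim spans x 85–340 and y 57–307, so its centre is about (212,182).

```bash
python3 - <<'E'
from h import *
t=pickle.load(open("t6.pkl","rb"));g=lambda u,v:at(t,((u+.5)/4-.5+90,(v+.5)/4-.5+80),.085,1)
print(g(212.5,182),np.linalg.norm(g(85,182)-g(340,182)),np.linalg.norm(g(212,57)-g(212,307)))
d=g(212.5,182)-bot.read_state()["position"];print(d,totool(d))
E
```

```text
[0.61137038 0.22964447 0.085     ] 0.13527464881651086 0.13590195848389577
[ 0.12736524  0.36857088 -0.1567831 ] [0.38301266 0.07361596 0.15661843]
```

```bash
python3 -m handwheel '.03 .005 0 0 0 0 0;.07 .014 0 0 0 0 0;.11 .021 0 0 0 0 0;.15 .029 0 0 0 0 0;.19 .036 0 0 0 0 0;.23 .044 0 0 0 0 0;.27 .052 0 0 0 0 0;.31 .06 0 0 0 0 0;.34 .066 0 0 0 0 0;.37 .071 0 0 0 0 0;.383 .0735 0 0 0 0 0;.383 .0735 0 0 0 0 0;.383 .0735 .03 0 0 0 0;.383 .0735 .06 0 0 0 0;.383 .0735 .09 0 0 0 0;.383 .0735 .11 0 0 0 0;.383 .0735 .122 0 0 0 0;.383 .0735 .128 0 0 0 0;.383 .0735 .128 0 0 0 0'|grep -E "posi|force";python3 -m handwheel '0 0 .002 0 0 0 0;0 0 .004 0 0 0 0;0 0 .006 0 0 0 0;0 0 .008 0 0 0 0;0 0 .01 0 0 0 0;0 0 .01 0 0 0 0'
```

```text
position: [0.6111, 0.229, 0.1138]
force: [-0.3, 0.4, -1.6]
grasp_force: 30.0
time_s: 27.1
position: [0.6108, 0.2302, 0.1037]
tcp_rot: [[0.142, 0.99, -0.001], [0.99, -0.142, -0.0], [-0.0, -0.001, -1.0]]
force: [-0.3, -0.2, -1.1]
opening: 0.32
grasp_force: 30.0
```

```bash
python3 -m handwheel '0 0 .002 0 0 0 0;0 0 .002 0 0 0 0;0 0 .002 0 0 0 .8;0 0 .002 0 0 0 .8;0 0 .002 0 0 0 .8;0 0 .002 0 0 0 .8;0 0 -.03 0 0 0 1;0 0 -.08 0 0 0 1;0 0 -.12 0 0 0 1;0 0 -.135 0 0 0 1;0 0 -.135 0 0 0 1'
python3 - <<'E'
from h import *
t=grab("top");pickle.dump(t,open("t7.pkl","wb"));print(bot.read_state()["position"])
a=cv2.resize(t["color"][70:170,260:360,::-1],(400,400),interpolation=cv2.INTER_CUBIC);b=cv2.resize(t["color"][140:240,330:430,::-1],(400,400),interpolation=cv2.INTER_CUBIC)
cv2.imwrite("pics/t7.png",np.hstack([a,b]))
E
```

```text
time_s: 28.2
position: [0.6131, 0.2305, 0.243]
tcp_rot: [[0.142, 0.99, 0.008], [0.99, -0.143, 0.002], [0.003, 0.007, -1.0]]
force: [-0.5, -0.2, 0.2]
opening: 0.978
grasp_force: 0.0
[0.61157382 0.23022348 0.24039774]
```

View pics/t7.png

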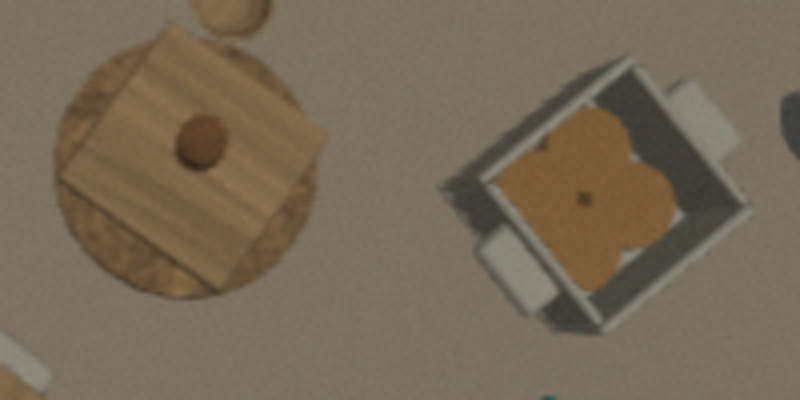

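Left panel: the square lid's corners are at (168,25), (328,137), (222,291) and (62,177), with its knob at (202,141). Right panel: the square crock's rim corners are at (632,56), (752,210), (604,332) and (482,180).

```bash
python3 - <<'E'
from rect import *
t=pickle.load(open("t7.pkl","rb"))
q=lambda u,o:((np.array(u)+.5)/4-.5+o)
print("lid",fit([at(t,q(u,(260,70)),.024,1) for u in((168,25),(328,137),(222,291),(62,177))],0,0),at(t,q((202,141),(260,70)),.052,1))
print("crock",fit([at(t,q((u[0]-400,u[1]),(330,140)),.085,1) for u in((632,56),(752,210),(604,332),(482,180))],0,0))
s=bot.read_state();print(s["position"],s["tcp_rot"],s["joint_positions"])
E
```

```text
lid (array([ 0.65932341, -0.13976977]), [(np.float64(0.1161), np.float64(53.5)), (np.float64(0.1132), np.float64(143.8)), (np.float64(0.1156), np.float64(53.0)), (np.float64(0.1122), np.float64(144.1))]) [ 0.66028811 -0.13905755  0.052     ]
crock (array([ 0.4630644 , -0.28932291]), [(np.float64(0.1069), np.float64(36.1)), (np.float64(0.107), np.float64(126.9)), (np.float64(0.1057), np.float64(37.0)), (np.float64(0.1088), np.float64(127.5))])
[0.61157382 0.23022348 0.24039774] [[ 1.42503904e-01  9.89789998e-01  2.89772536e-03]
 [ 9.89793774e-01 -1.42506066e-01  5.52926899e-04]
 [ 9.60224957e-04  2.78935628e-03 -9.99995649e-01]] [ 1.08488317e+01  3.13926812e+01  7.67282053e+01 -1.42458338e-04
  7.17100904e+01  1.90417191e+01]
```

```bash
python3 -m handwheel '-.04 .01 0 0 0 0 1;-.08 .02 0 0 0 0 1;-.12 .035 0 0 0 0 1;-.16 .045 0 0 0 0 1;-.2 .055 0 0 0 0 1;-.24 .068 0 0 0 0 1;-.28 .08 0 0 0 0 1;-.32 .09 0 0 0 0 1;-.35 .099 0 0 0 0 1;-.358 .101 0 0 0 0 1;-.358 .101 .03 0 0 0 1;-.358 .101 .07 0 0 0 1;-.358 .101 .11 0 0 0 1;-.358 .101 .15 0 0 0 1;-.358 .101 .18 0 0 0 1;-.358 .101 .2 0 0 0 .8;-.358 .101 .21 0 0 0 .7;-.358 .101 .21 0 0 0 .7;-.358 .101 .21 0 0 0 .7'; python3 -m handwheel '0 0 0 0 0 0 0;0 0 0 0 0 0 0;0 0 0 0 0 0 0;0 0 0 0 0 0 0;0 0 0 0 0 0 0;0 0 0 0 0 0 0;0 0 0 0 0 0 0;0 0 0 0 0 0 0;0 0 0 0 0 0 0;0 0 0 0 0 0 0'
```

```text
time_s: 30.15
position: [0.6601, -0.1381, 0.0292]
tcp_rot: [[0.142, 0.99, -0.0], [0.99, -0.142, 0.0], [0.0, -0.0, -1.0]]
force: [0.7, 0.5, 0.2]
opening: 0.74
grasp_force: 0.0
time_s: 31.15
position: [0.6599, -0.1387, 0.0293]
tcp_rot: [[0.143, 0.99, -0.0], [0.99, -0.143, -0.0], [-0.0, -0.0, -1.0]]
force: [-1.2, -0.9, 4.1]
opening: 0.32
grasp_force: 30.0
```

```bash
python3 -m handwheel '0 0 -.02 0 0 0 0;0 0 -.06 0 0 0 0;0 0 -.1 0 0 0 0;0 0 -.14 0 0 0 0;0 0 -.18 0 0 0 0;-.01 -.01 -.2 0 0 1 0;-.03 -.03 -.205 0 0 4 0;-.055 -.055 -.205 0 0 7 0;-.08 -.08 -.205 0 0 10 0;-.105 -.105 -.205 0 0 13 0;-.13 -.13 -.205 0 0 15 0;-.155 -.152 -.205 0 0 16.7 0;-.17 -.167 -.205 0 0 16.7 0;-.177 -.1735 -.205 0 0 16.7 0;-.177 -.1735 -.19 0 0 16.7 0;-.177 -.1735 -.16 0 0 16.7 0;-.177 -.1735 -.13 0 0 16.7 0;-.177 -.1735 -.12 0 0 16.7 0;-.177 -.1735 -.12 0 0 16.7 0;-.177 -.1735 -.12 0 0 16.7 0'
python3 - <<'E'
from h import *
w=grab("wrist");pickle.dump(w,open("w8.pkl","wb"));print(bot.read_state()["position"])
cv2.imwrite("pics/w8.png",cv2.resize(w["color"][:,:,::-1],(800,600)))
E
```

```text
time_s: 33.15
position: [0.4639, -0.2894, 0.1497]
tcp_rot: [[0.421, 0.907, 0.001], [0.907, -0.421, -0.001], [-0.0, 0.001, -1.0]]
force: [0.2, 0.3, -0.6]
opening: 0.32
grasp_force: 30.0
[ 0.46413946 -0.28971888  0.1502125 ]
```

View pics/w8.png

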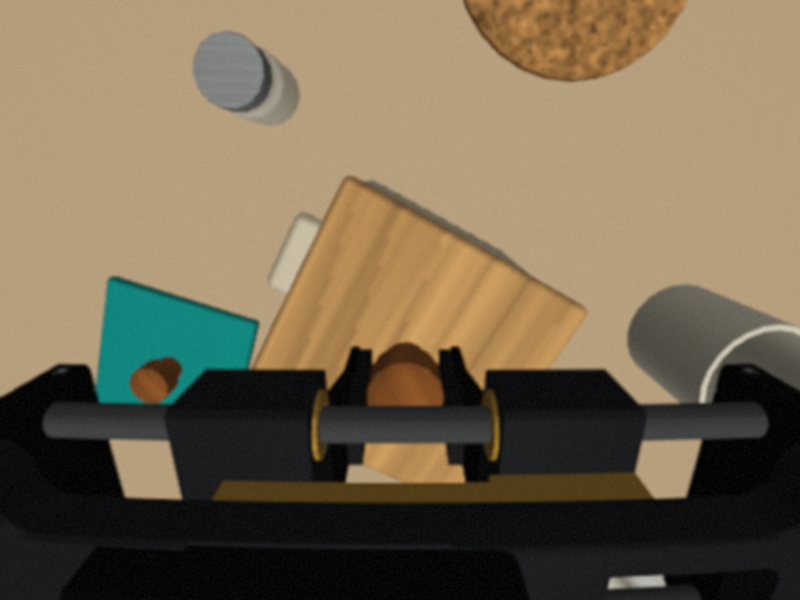

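The square lid hangs over the square crock. Its edges run parallel to the crock rim, which shows at (440,220), and an ear shows at (297,250). Lowering.

```bash
python3 -m handwheel '0 .0005 .015 0 0 0 0;0 -.001 .03 0 0 0 0;0 -.001 .036 0 0 0 0;0 -.001 .039 0 0 0 0;0 -.001 .041 0 0 0 0;0 -.001 .043 0 0 0 0;0 -.001 .045 0 0 0 0;0 -.001 .047 0 0 0 0;0 -.001 .047 0 0 0 0'
```

```text
time_s: 34.1
position: [0.4621, -0.2886, 0.1019]
tcp_rot: [[0.421, 0.907, -0.0], [0.907, -0.421, 0.0], [0.0, -0.0, -1.0]]
force: [0.0, 0.1, -1.9]
opening: 0.319
grasp_force: 30.0
```

```bash
python3 -m handwheel '0 0 .002 0 0 0 0;0 0 .002 0 0 0 0;0 0 .002 0 0 0 .8;0 0 .002 0 0 0 .8;0 0 .002 0 0 0 .8;0 0 .002 0 0 0 .8;0 0 -.03 0 0 0 1;0 0 -.08 0 0 0 1;0 0 -.12 0 0 0 1;0 0 -.15 0 0 0 1;-.04 -.01 -.15 0 0 0 1;-.08 -.02 -.15 0 0 0 1;-.12 -.03 -.15 0 0 0 1;-.16 -.04 -.15 0 0 0 1;-.2 -.05 -.15 0 0 0 1;-.24 -.06 -.15 0 0 0 1;-.28 -.07 -.15 0 0 0 1;-.31 -.076 -.15 0 0 0 1;-.31 -.076 -.15 0 0 0 1;-.31 -.076 -.15 0 0 0 1'
python3 - <<'E'
from h import *
t=grab("top");pickle.dump(t,open("t9.pkl","wb"));s=grab("scene");pickle.dump(s,open("s9.pkl","wb"))
cv2.imwrite("pics/t9.png",np.vstack([cv2.resize(t["color"][70:250,80:440,::-1],(600,300)),cv2.resize(s["color"][120:265,90:440,::-1],(600,249))]))
E
```

```text
time_s: 36.1
position: [0.2622, -0.5377, 0.2516]
tcp_rot: [[0.423, 0.906, 0.0], [0.906, -0.423, 0.002], [0.002, -0.001, -1.0]]
force: [0.5, 1.1, -0.6]
opening: 0.996
grasp_force: 0.0
```

View pics/t9.png

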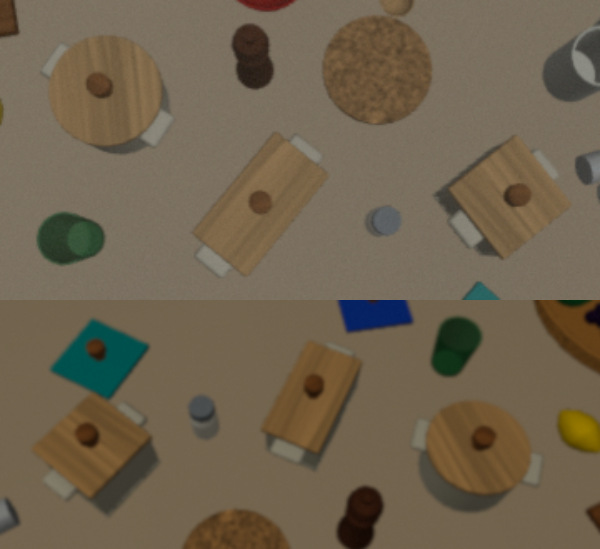

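Both views show all three lids seated on their own crocks: round at (105,90), oblong at (260,203) and square at (510,195). The mill, salt jar and tumbler are where they were.

```bash
python3 -c "
from rig import bot
print(bot.hand_in())"
```

```text
the job is handed in; nothing more can be done
None
```

The job is handed in at about 36 s of the 112 s: by the final pictures and the release heights, each lid sits down in its own crock; the hand-in call printed no verdict.

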